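# Park the slide box under the dock's spring flap

### The job

Park the green slide box in its dock: with one fingertip press down and hold the long press bar so that the spring-closed flap stays open, and meanwhile with the other finger push the box along the dock, under the flap, fully home against the back stop. Then let the flap spring down onto the box and move clear. Only push: do not lift or pick up the box, and leave the cup, the timer and the stain bottle where they stand.

Things in the scene. Friction and masses are not known exactly. Their poses are not given: they have to be found in the camera images.
- dock: Fixed dock with white flap cover, grey base plate 142 x 345 x 6 mm (its x -96..+46, y -255..+90 mm). Origin on the worktop, z=0, under the channel's centre line and the front face of the flap's stop plate. +y: the way the box is pushed; +x: to the side away from the press bar. Flap hinge line along y at x=-46, z=30 mm: shaft 10 mm thick from y=-247 to +73 mm, end brackets 38 mm high.
- channel_mouth (a point): Middle of the channel floor at its open -y end, dock x=0, y=-225, z=6 mm; axes as the dock. The channel runs along dock y between two low rails 78 mm apart, their tops 16 mm above the worktop.
- back_stop (a point): Foot of the back stop's face, in the middle of the channel: dock x=0, y=+72, z=6 mm (end of the channel, stop 38 mm high). The box is home when its front end touches this face.
- flap_angle (a joint): Angle of the spring-closed flap (cover, shaft and press bar turn as one), rad: 0 closed, 0.5 fully open, at a stop. Up to 0.34 its stop plate blocks the box; from there to 0.5 the box passes. It takes about 5 N on the middle of the bar's width to hold it open; let go, the spring shuts it. With the box under it, it rests on the box at about 0.3.
- flap: The spring flap: shaft, press bar and white cover in one. Cover 92 x 64 mm, over dock y 0..+64 mm, its top 48 mm high when closed; the edge far from the bar rises to about 87 mm when open. Origin of the flap on the hinge line: dock x=-46, y=0, z=30 mm; axes as the dock's when closed.
- stop_plate (a point): Middle of the lower front edge of the stop plate that hangs from the cover's front edge (plate dock x +4..+38 mm, y 0..+4 mm; closed, its lower edge is 22 mm above the worktop). It blocks the box and cannot be pushed open by it; it must be raised by the press bar.
- press_bar (a point): Centre of the top face of the flap's press bar: steel with black ribs, 34 x 182 mm (dock y -248..-66). Closed: slopes, outer edge up, middle at dock x -76, 35 mm high. Pressed 15 mm it is level (dock x -92..-58, 20 mm high): flap fully open. A tip may press and slide anywhere along it; at 20-24 mm height a second finger 55-95 mm away (dock x) clears the rails and meets the box's rear end.
- slide_box: Closed green slide box (its lid is fixed), 72 x 166 x 32 mm, 0.2 to 0.35 kg. Origin at the centre of its underside, long axis its y, along the dock. It lies in the channel in front of the flap, top 38 mm above the worktop. Its rear end (83 mm to -y of the origin) is pushed. Home: origin at dock y=-11 mm; some 94 mm of it then still stick out in front of the flap.
- specimen_cup: Bystander: specimen cup with white screw lid, 58 x 58 x 62 mm, upright; origin at the centre of its underside.
- bench_timer: Bystander: small white bench timer, 50 x 66 x 58 mm; origin at the centre of its underside.
- stain_bottle: Bystander: small dropper bottle, 36 x 36 x 105 mm, upright; origin at the centre of its underside.

How it is judged:
By the outcome, as a careful person would: the job done as asked, in the order asked, and still so for the second after the job is handed in, with the robot touching nothing.
It also fails if it takes over 38 s, if anything falls off the work surface, if the arm or the gripper's body presses on something with over 40 N, if the wrist force passes 120 N, or if a joint passes its speed limit or range.

### The arm

A 6-joint arm with a two-finger parallel gripper is mounted at the origin on a cart in front of the work surface, level with it; the furniture and walls round the work are solid. World frame = base frame: x ahead of the robot, y to its left, z up, the work surface at z = 0. Lengths are in m, angles in degrees, forces in N, time in s.
With the tool pointing down it reaches from about 0.4 to 0.825 m from the base axis. Payload 7 kg.
Tool frame: the origin (TCP) lies at the very end of the fingers, on their centre line; the grasp point (between the pads) lies 19 mm behind it; z points along the fingers, y is the line along which they close (so a half turn about z gives the same grasp; the last joint's range is limited). The gripper opens to 88 mm and grips with 3 to 60 N. Pads are 19 mm wide; open, the fingers measure 130 mm over their backs; the gripper's body (78 mm by 193 mm) begins 47 mm behind the grasp point.
Start: joints at [-49.612, 20.546, 0.682, 0, -70.136, -16.507], TCP at [0.273, -0.617, 0.227] pointing down, gripper open.
Joint ranges: [-176.03, 176.03], [-82.01, 121.73], [-58.28, 71.71], [-173.87, 95.51], [-174.79, -0.11], [-173.66, 173.66]. Speed limits (degrees/s): [136.94, 136.94, 172.46, 180, 180, 180].

### API

Orientations are given as [roll, pitch, yaw] about the fixed x, y, z axes, in that order (R = Rz(yaw) Ry(pitch) Rx(roll)).
In Python, from plant import r gives the robot as it stands. The module is installed in compiled form; this text tells all that it offers.
- The arm moves only by the tool jog_arm, never from a script. Its arguments are lists of equal length, an entry for each row: "travel": the shift along the tool's x, y, z each as a share of 50 cm, from -1 to 1, a list of three; "dr": the turn, a rotation vector about the tool's x, y, z each as a share of 360 degrees, from -1 to 1, a list of three; "claw": the opening, from 0 (shut) to 1 (fully open). A call has exactly 10 rows; each row is the pose to reach, as a shift and turn from the pose commanded when the call began, along the tool's axes at that moment, turning the shorter way round; what a row does not reach only later rows make up. A row lasts 1/8 s, in which the tool goes at most 62.5 mm and 10.7 degrees, less where a joint would pass 70% of its speed; a pose out of reach is approached as far as the arm can. A call with a number of a shift or a turn outside -1 to 1 is refused whole. A call with a gripper value outside its range is refused whole. The fingers move at their own pace and stop on an object; "newtons" is the grip in N (left out, the last holds). Time passes only in rows, so rows that repeat a pose let the fingers close, or fill a call up. It gives the time, the measured TCP pose, the force, the opening and the grip force at its end, in the units of the state.
- r.get_state(): the state, without advancing time (a new reading comes with each control period).
- r.capture(name): name is "scene" or "side" or "wrist"; returns a dict with "pixels" (384x512x3 uint8, red, green, blue), "range_z" (384x512 float32, m along the optical axis (not along the pixel's ray), 0 where there is no reading), "fx", "fy", "cx", "cy" (pixels), "dist_coeffs" ([k1, k2, p1, p2, k3] as OpenCV has them; the pictures are not rectified), "position" and "attitude" of the camera in the world; the wrist camera has in their place "hand_eye" (4x4, takes a point from camera to tool coordinates, whose origin is the TCP and whose axes are the flange's). Camera axes: x right, y up, looking along -z (the intrinsics and any distortion apply to the point x, -y, -z); pixel columns grow to the right and rows downward; lengths in m; the calibration is good to about 2 mm. A picture is of the moment at which its call begins: read the wrist's pose just before it.
- r.close_job(): hands the job in; it is judged then, once.
Trained networks look in the newest picture that a camera, given by its name, has taken for a name from the list of things; names that differ only in an ending like _2 or _b are one class to them, and where a whole thing is asked for, a point or a joint stands for the part that bears it (a point fixed in the world has none). Each returns a list of dicts, best first, with "conf" (0 to 1); they miss things now and then, are a little off and sometimes report something else, mostly with a low value. They report only what shows in the picture. A call takes as long as a camera call.
- r.boxes_of(name, camera): "extent" ([left, top, right, bottom] in pixels, round what is visible of it).
- r.regions_of(name, camera): "pixels" (384x512 bool, what is visible of it) and "extent" ([left, top, right, bottom] in pixels, round what is visible of it).
- r.tip_of(name, camera): "at" ([column, row] in pixels: a listed point, or the origin of a listed thing).
The state is a dict: "time_s": time; "joints": joint angles; "qd": joint speeds; "joint_torque": joint torques, N m; "tcp_pos": TCP position; "eef_rot": TCP orientation; "contact_force": force on the tool from outside, world axes, zero at the start; "moment": the same for the moment, N m; "gripper_width": finger opening in m; "gripper_force": force on a finger pad.
Only numpy, scipy, OpenCV 4.12 (cv2) and the standard library are available. Lean on these libraries where they do the work, as an engineer would, in place of code of your own. Each camera call takes 0.05 s, during which the arm holds its last target. There are 200 camera calls.

## Working session

There is one attempt and no reset: what is moved stays moved. The work goes in short steps, Python scripts to look and compute and a tool call to move; the robot and the scene stay as the last step left them, time stands still between calls to the robot, and variables do not carry over. Pictures are saved under pics/ and viewed, at most 10 in all, crops included, and the job is handed in when it is done.

Besides the shell and the picture viewer there is one more tool, called after "Emit:" as name(argument=value, ...) on one line, values as JSON. jog_arm: Moves the arm, as the interface text tells. Its arguments: {"type":"object","properties":{"travel":{"type":"array"},"dr":{"type":"array"},"claw":{"type":"array"},"newtons":{"type":"number"}},"required":["travel","dr","claw"]}

```bash
mkdir -p pics
cat > h.py <<'E'
import numpy as np, cv2
from scipy.spatial.transform import Rotation as R
from plant import r
def cap(n):
    s=r.get_state(); c=r.capture(n); c['s']=s; return c
def pose(c):
    if 'hand_eye' in c:
        T=np.eye(4);T[:3,:3]=R.from_euler('xyz',c['s']['eef_rot'],degrees=True).as_matrix();T[:3,3]=c['s']['tcp_pos']
        return T@np.array(c['hand_eye'])
    return None
def rays(c,uv):
    K=np.array([[c['fx'],0,c['cx']],[0,c['fy'],c['cy']],[0,0,1.]])
    p=cv2.undistortPoints(np.array(uv,float).reshape(-1,1,2),K,np.array(c['dist_coeffs'],float)).reshape(-1,2)
    return np.c_[p[:,0],-p[:,1],-np.ones(len(p))]
E
python3 - <<'E'
from h import *
print(r.get_state())
for n in ['scene','side','wrist']:
    c=cap(n); cv2.imwrite(f'pics/{n}0.png',c['pixels'][:,:,::-1])
    print(n,{k:(v if k not in('pixels','range_z','s') else 0) for k,v in c.items()})
    for t in ['dock','channel_mouth','back_stop','stop_plate','press_bar','slide_box','flap','specimen_cup','bench_timer','stain_bottle']:
        print(t,[(np.round(d['at']),round(d['conf'],2)) for d in r.tip_of(t,n)[:2]])
E
```

```text
{'time_s': 0.0, 'joints': array([-4.96136269e+01,  2.05926939e+01,  6.34521099e-01, -2.02771568e-02,
       -7.01356214e+01, -1.65087696e+01]), 'qd': array([-0.02586089, -0.05115843, -0.04864995,  0.13405753,  0.0754285 ,
        0.01252311]), 'joint_torque': array([ 2.88853098e-04, -5.82727432e+01,  2.93063396e+01,  6.99750647e+00,
        7.05208411e-03, -1.69954874e-04]), 'tcp_pos': array([ 0.27303252, -0.61678817,  0.22561366]), 'eef_rot': array([ 1.79904655e+02, -8.37944175e-03, -1.56129295e+02]), 'contact_force': array([ 0.22329369,  0.64924124, -0.70306697]), 'moment': array([ 0.01473381,  0.06188073, -0.02478379]), 'gripper_force': 0.0, 'gripper_width': 0.08751917083304157}
scene {'pixels': 0, 'range_z': 0, 'fx': 485.89049980558826, 'fy': 485.89049980558826, 'cx': 248.10943083314388, 'cy': 192.28180544410705, 'dist_coeffs': array([0.04851124, 0.        , 0.        , 0.        , 0.        ]), 'position': array([-0.31268729,  0.79525123,  1.46899224]), 'attitude': array([  39.99787763,   -0.23588461, -131.91437035]), 's': 0}
dock [(array([232., 211.]), 0.63)]
channel_mouth [(ar
[... 1179 characters left out ...]
range_z': 0, 'fx': 297.64409205869856, 'fy': 297.64409205869856, 'cx': 259.51396736342207, 'cy': 191.56654173049347, 'dist_coeffs': array([-0.06521235,  0.        ,  0.        ,  0.        ,  0.        ]), 'hand_eye': array([[-3.75726442e-04,  9.54927090e-01,  2.96840212e-01,
         7.95807811e-02],
       [ 9.99999896e-01,  4.35054649e-04, -1.33806219e-04,
         3.12652622e-05],
       [-2.56916898e-04,  2.96840131e-01, -9.54927155e-01,
        -1.57707587e-01],
       [ 0.00000000e+00,  0.00000000e+00,  0.00000000e+00,
         1.00000000e+00]]), 's': 0}
dock []
channel_mouth []
back_stop []
stop_plate []
press_bar []
slide_box []
flap []
specimen_cup []
bench_timer []
stain_bottle []
```

```bash
cat >> h.py <<'E'
def pose(c):
    T=np.eye(4)
    if 'hand_eye' in c:
        T[:3,:3]=R.from_euler('xyz',c['s']['eef_rot'],degrees=True).as_matrix();T[:3,3]=c['s']['tcp_pos']
        return T@np.array(c['hand_eye'])
    T[:3,:3]=R.from_euler('xyz',c['attitude'],degrees=True).as_matrix();T[:3,3]=c['position']
    return T
def onz(c,uv,z):
    T=pose(c); d=(T[:3,:3]@rays(c,uv).T).T; o=T[:3,3]
    return o+d*((z-o[2])/d[:,2])[:,None]
def depthpts(c,uv):
    uv=np.array(uv,int).reshape(-1,2); z=c['range_z'][uv[:,1],uv[:,0]]
    T=pose(c); return (T[:3,:3]@(rays(c,uv)*z[:,None]).T).T+T[:3,3]
Z=dict(dock=0,channel_mouth=.006,back_stop=.006,stop_plate=.022,press_bar=.035,slide_box=.006,flap=.03,specimen_cup=0,bench_timer=0,stain_bottle=0)
L=dict(dock=(0,0),channel_mouth=(0,-.225),back_stop=(0,.072),stop_plate=(.021,0),press_bar=(-.076,-.157),flap=(-.046,0))
def fit(P):
    k=[n for n in L if n in P]; A=np.array([L[n] for n in k]);B=np.array([P[n][:2] for n in k])
    a=A-A.mean(0);b=B-B.mean(0)
    th=np.arctan2((a[:,0]*b[:,1]-a[:,1]*b[:,0]).sum(),(a*b).sum())
    M=np.array([[np.cos(th),-np.sin(th)],[np.sin(th),np.cos(th)]]); t=B.mean(0)-M@A.mean(0)
    return th,M,t,dict(zip(k,np.round((A@M.T+t-B)*1e3,0)))
E
python3 - <<'E'
from h import *
for n in ['scene','side']:
    c=cap(n);P={}
    for t in Z:
        d=r.tip_of(t,n)
        if d: P[t]=onz(c,[d[0]['at']],Z[t])[0]; print(n,t,P[t].round(3),round(d[0]['conf'],2))
    th,M,t,res=fit(P); print(np.degrees(th),t,res,'box in dock',(M.T@(P['slide_box'][:2]-t)).round(3))
E
```

```text
scene dock [0.583 0.065 0.   ] 0.75
scene channel_mouth [ 0.555 -0.159  0.006] 0.68
scene back_stop [0.568 0.141 0.006] 0.97
scene press_bar [ 0.475 -0.088  0.035] 0.78
scene slide_box [ 0.565 -0.05   0.006] 0.85
scene flap [0.508 0.066 0.03 ] 0.55
scene specimen_cup [0.538 0.302 0.   ] 0.69
scene bench_timer [0.533 0.448 0.   ] 0.51
scene stain_bottle [ 0.493 -0.403  0.   ] 0.45
-3.33624880219374 [0.56558794 0.06533642] {'dock': array([-17.,   0.]), 'channel_mouth': array([-2., -1.]), 'back_stop': array([ 2., -3.]), 'press_bar': array([6., 1.]), 'flap': array([11.,  2.])} box in dock [ 0.006 -0.115]
side dock [ 0.57  -0.008  0.   ] 0.73
side channel_mouth [ 0.564 -0.152  0.006] 0.78
side back_stop [0.579 0.139 0.006] 0.71
side stop_plate [0.587 0.055 0.022] 0.88
side press_bar [ 0.506 -0.091  0.035] 0.76
side slide_box [ 0.559 -0.03   0.006] 0.73
side flap [0.536 0.046 0.03 ] 0.74
side specimen_cup [0.524 0.306 0.   ] 0.95
side bench_timer [0.542 0.45  0.   ] 0.72
side stain_bottle [ 0.484 -0.369  0.   ] 0.76
-2.014848677843896 [0.57550236 0.04923652] {'dock': array([ 5., 57.]), 'channel_mouth': array([  4., -24.]), 'back_stop': array([ -1., -17.]), 'stop_plate': array([10., -7.]), 'press_bar': array([-12., -14.]), 'flap': array([-7.,  5.])} box in dock [-0.014 -0.08 ]
```

View pics/scene0.png

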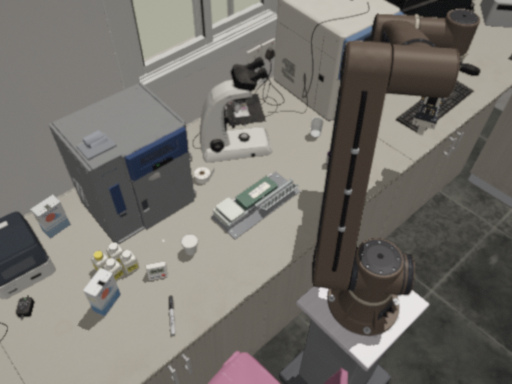

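View pics/side0.png

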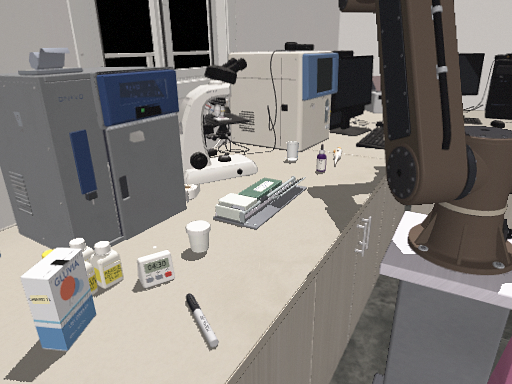

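Emit:
jog_arm(travel=[[-0.904,0.774,-0.048],[-0.904,0.774,-0.048],[-0.904,0.774,-0.048],[-0.904,0.774,-0.048],[-0.904,0.774,-0.048],[-0.904,0.774,-0.048],[-0.904,0.774,-0.048],[-0.904,0.774,-0.048],[-0.904,0.774,-0.048],[-0.904,0.774,-0.048]], dr=[[0,0,-0.175],[0,0,-0.175],[0,0,-0.175],[0,0,-0.175],[0,0,-0.175],[0,0,-0.175],[0,0,-0.175],[0,0,-0.175],[0,0,-0.175],[0,0,-0.175]], claw=[0.63,0.63,0.63,0.63,0.63,0.63,0.63,0.63,0.63,0.63])

```text
time_s: 4.0
tcp_pos: [0.5309, -0.0776, 0.2509]
eef_rot: [-180.0, 0.0, -93.0]
contact_force: [0.2, -0.7, 0.0]
gripper_width: 0.0551
gripper_force: 0.0
```

Run:
```python
from h import *
import pickle
c=cap('wrist');P={}
for t in ['channel_mouth','back_stop','stop_plate','press_bar','slide_box','flap','dock']:
    d=r.tip_of(t,'wrist')
    if d: P[t]=onz(c,[d[0]['at']],Z[t])[0]; print(t,np.round(d[0]['at']),P[t].round(3),round(d[0]['conf'],2))
m=r.regions_of('slide_box','wrist')
c['m']=m; pickle.dump(c,open('w1.pkl','wb'))
th,M,t,res=fit(P); print(np.degrees(th),t,res)
if 'slide_box' in P: print('box in dock',(M.T@(P['slide_box'][:2]-t)).round(3))
cv2.imwrite('pics/w1.png',c['pixels'][:,:,::-1])
```

```text
channel_mouth [226. 100.] [ 0.571 -0.159  0.006] 0.98
back_stop [243. 292.] [0.569 0.134 0.006] 0.66
stop_plate [227. 264.] [0.589 0.073 0.022] 0.77
press_bar [293. 152.] [ 0.489 -0.092  0.035] 0.83
slide_box [234. 188.] [ 0.571 -0.039  0.006] 0.6
flap [273. 261.] [0.52  0.066 0.03 ] 0.69
dock [238. 251.] [0.572 0.063 0.   ] 0.82
0.1336266392400484 [0.56819832 0.06583898] {'dock': array([-4.,  3.]), 'channel_mouth': array([-2., -0.]), 'back_stop': array([-1.,  4.]), 'stop_plate': array([ 1., -7.]), 'press_bar': array([4., 0.]), 'flap': array([2., 0.])}
box in dock [ 0.002 -0.105]
```

View pics/w1.png

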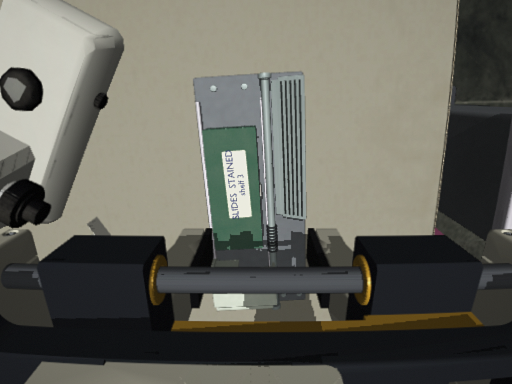

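Run:
```python
from h import *
import pickle
c=pickle.load(open('w1.pkl','rb'))
g=onz(c,[[194,77],[304,72]],.006);print('rear base corners',g.round(4)); 
px=c['pixels'].astype(int); mk=(px[:,:,1]>px[:,:,0]+12)&(px[:,:,1]>px[:,:,2]+3); mk[:100]=0; mk[252:]=0
v,u=np.nonzero(mk); P=depthpts(c,np.c_[u,v]); print(len(P),np.median(P[:,2]))
P=P[(abs(P[:,2]-np.median(P[:,2]))<.006)]
n=(P[:,1]<-.02)
print('rear',np.percentile(P[:,1],[.5,1,3]),'x',np.percentile(P[:,0],[1,50,99]))
ys=np.arange(-.12,0.01,.01);C=[]
for y in ys:
    q=P[abs(P[:,1]-y)<.004]; C.append([y,q[:,0].min(),q[:,0].max()])
C=np.array(C)
for k in(1,2):
    f=np.polyfit(C[:,0],C[:,k],1);print('edge yaw',-np.degrees(np.arctan(f[0])),np.polyval(f,-.1))
# bar outer edge / microscope nearest
uu,vv=np.meshgrid(np.arange(0,150,2),np.arange(0,226,2));Q=depthpts(c,np.c_[uu.ravel(),vv.ravel()])
Q=Q[(Q[:,2]>.03)&(Q[:,2]<.4)];print('scope min x',np.percentile(Q[:,0],1),'y',Q[:,1].min(),'zmax',Q[:,2].max())
# profile across bar at rows
for row in (110,150,200):
    Q=depthpts(c,[[x,row] for x in range(190,316,3)]);print(row,[tuple((q*1e3).round().astype(int)) for q in Q])
```

```text
rear base corners [[ 0.61   -0.1903  0.006 ]
 [ 0.4694 -0.1887  0.006 ]]
4840 0.03750908652608939
rear [-0.1323493  -0.12597499 -0.12383325] x [0.49339211 0.57152155 0.60042974]
edge yaw -7.174209870045128 0.4763214849062455
edge yaw 0.3503640186752155 0.6011990160069605
scope min x 0.7037783223723841 y -0.28886918627107827 zmax 0.11510293617991474
110 [(np.int64(621), np.int64(-149), np.int64(-1)), (np.int64(617), np.int64(-149), np.int64(-1)), (np.int64(613), np.int64(-149), np.int64(-1)), (np.int64(606), np.int64(-149), np.int64(13)), (np.int64(604), np.int64(-149), np.int64(6)), (np.int64(600), np.int64(-148), np.int64(4)), (np.int64(596), np.int64(-148), np.int64(6)), (np.int64(592), np.int64(-148), np.int64(8)), (np.int64(588), np.int64(-148), np.int64(5)), (np.int64(584), np.int64(-147), np.int64(7)), (np.int64(580), np.int64(-147), np.int64(7)), (np.int64(576), np.int64(-147), np.int64(7)), (np.int64(572), np.int64(-147), np.int64(6)), (np.int64(568), np.int64(-147), np.int64(6)), (np.int64(565), np.int64(-146), np.int64(5)), (np.int64(561), np.int64(-146), np.int64(6)), (np.
[... 4377 characters left out ...]
.int64(33)), (np.int64(519), np.int64(-28), np.int64(33)), (np.int64(514), np.int64(-18), np.int64(4)), (np.int64(511), np.int64(-25), np.int64(23)), (np.int64(507), np.int64(-25), np.int64(25)), (np.int64(503), np.int64(-25), np.int64(27)), (np.int64(499), np.int64(-26), np.int64(30)), (np.int64(495), np.int64(-27), np.int64(33)), (np.int64(491), np.int64(-28), np.int64(35)), (np.int64(487), np.int64(-28), np.int64(36)), (np.int64(484), np.int64(-28), np.int64(37)), (np.int64(480), np.int64(-29), np.int64(42)), (np.int64(476), np.int64(-29), np.int64(42)), (np.int64(466), np.int64(-14), np.int64(0)), (np.int64(462), np.int64(-13), np.int64(-2)), (np.int64(457), np.int64(-13), np.int64(-1))]
```

Emit:
jog_arm(travel=[[0.154,-0.005,0.1],[0.154,-0.005,0.2],[0.154,-0.005,0.3],[0.154,-0.005,0.38],[0.154,-0.005,0.38],[0.154,-0.005,0.38],[0.154,-0.005,0.38],[0.154,-0.005,0.38],[0.154,-0.005,0.38],[0.154,-0.005,0.38]], dr=[[0,0,-0.0083],[0,0,-0.0083],[0,0,-0.0083],[0,0,-0.0083],[0,0,-0.0083],[0,0,-0.0083],[0,0,-0.0083],[0,0,-0.0083],[0,0,-0.0083],[0,0,-0.0083]], claw=[0.63,0.63,0.63,0.63,0.63,0.63,0.63,0.63,0.63,0.63])

```text
time_s: 5.7
tcp_pos: [0.5283, -0.1573, 0.0609]
eef_rot: [-180.0, 0.0, -90.1]
contact_force: [0.5, -0.7, 0.3]
gripper_width: 0.0554
gripper_force: 0.0
```

Run:
```python
from h import *
s=r.get_state();print(s['tcp_pos'],s['eef_rot'],s['gripper_width'])
c=cap('wrist');print(r.get_state()['tcp_pos'])
cv2.imwrite('pics/w2.png',c['pixels'][:,:,::-1])
```

```text
[ 0.52831172 -0.15728726  0.06090331] [-1.79969373e+02  2.34403670e-03 -9.01247121e+01] 0.05535868490428127
[ 0.5282384  -0.15731595  0.06076975]
```

View pics/w2.png

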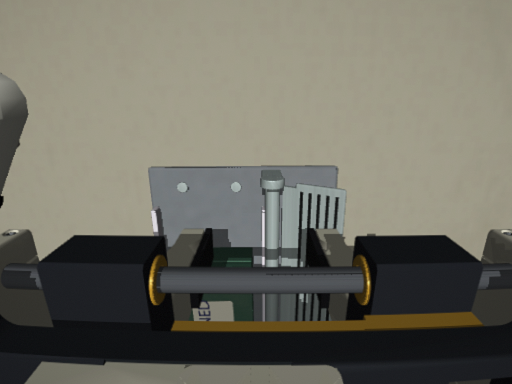

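Emit:
jog_arm(travel=[[0,0,0.02],[0,0,0.03],[0,0,0.04],[0,0,0.05],[0,0,0.06],[0,0,0.068],[0,0,0.074],[0,0,0.08],[0,0,0.08],[0,0,0.08]], dr=[[0,0,0],[0,0,0],[0,0,0],[0,0,0],[0,0,0],[0,0,0],[0,0,0],[0,0,0],[0,0,0],[0,0,0]], claw=[0.63,0.63,0.63,0.63,0.63,0.63,0.63,0.63,0.63,0.63])

```text
time_s: 7.0
tcp_pos: [0.5293, -0.1574, 0.0211]
eef_rot: [-179.9, -0.0, -90.1]
contact_force: [3.7, 0.2, 4.1]
gripper_width: 0.055
gripper_force: 2.4
```

Run:
```python
from h import *
c=cap('side');print(c['s']['tcp_pos'],c['s']['contact_force'],c['s']['time_s'])
im=cv2.resize(c['pixels'][140:240,190:330],None,fx=5,fy=5,interpolation=cv2.INTER_CUBIC)
cv2.imwrite('pics/s3.png',im[:,:,::-1])
```

```text
[ 0.52930255 -0.15737289  0.02108685] [3.67093614 0.16099731 4.07199981] 7.0
```

View pics/s3.png

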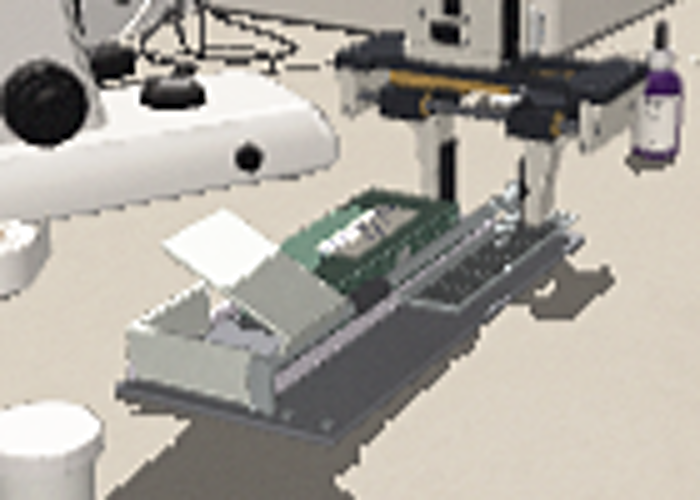

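Emit:
jog_arm(travel=[[-0.015,0,0.001],[-0.035,0,0.001],[-0.055,0,0.001],[-0.075,0,0.001],[-0.095,0,0.001],[-0.115,0,0.001],[-0.135,0,0.001],[-0.155,0,0.001],[-0.17,0,0.001],[-0.18,0,0.001]], dr=[[0,0,0],[0,0,0],[0,0,0],[0,0,0],[0,0,0],[0,0,0],[0,0,0],[0,0,0],[0,0,0],[0,0,0]], claw=[0.63,0.63,0.63,0.63,0.63,0.63,0.63,0.63,0.63,0.63])

```text
time_s: 8.3
tcp_pos: [0.527, -0.0678, 0.02]
eef_rot: [179.9, -0.1, -90.1]
contact_force: [0.8, -6.7, 6.7]
gripper_width: 0.0554
gripper_force: 4.3
```

Emit:
jog_arm(travel=[[-0.01,0,0],[-0.02,0,0],[-0.03,0,0],[-0.038,0,0],[-0.044,0,0],[-0.05,0,0],[-0.054,0,0],[-0.057,0,0],[-0.059,0,0],[-0.06,0,0]], dr=[[0,0,0],[0,0,0],[0,0,0],[0,0,0],[0,0,0],[0,0,0],[0,0,0],[0,0,0],[0,0,0],[0,0,0]], claw=[0.63,0.63,0.63,0.63,0.63,0.63,0.63,0.63,0.63,0.63])

```text
time_s: 9.55
tcp_pos: [0.5268, -0.0403, 0.0201]
eef_rot: [179.8, -0.2, -90.2]
contact_force: [3.7, -21.5, 6.7]
gripper_width: 0.0553
gripper_force: 12.3
```

Emit:
jog_arm(travel=[[-0.001,0,0],[-0.002,0,0],[-0.003,0,0],[-0.004,0,0],[-0.004,0,0],[-0.004,0,0],[-0.004,0,0],[-0.004,0,0],[-0.004,0,0],[-0.004,0,0]], dr=[[0,0,0],[0,0,0],[0,0,0],[0,0,0],[0,0,0],[0,0,0],[0,0,0],[0,0,0],[0,0,0],[0,0,0]], claw=[0.63,0.63,0.63,0.63,0.63,0.63,0.63,0.63,0.63,0.63])

```text
time_s: 10.8
tcp_pos: [0.5266, -0.0399, 0.0201]
eef_rot: [179.8, -0.3, -90.3]
contact_force: [6.6, -31.3, 7.0]
gripper_width: 0.0554
gripper_force: 18.9
```

Run:
```python
from h import *
c=cap('side');print(c['s']['tcp_pos'],c['s']['contact_force'],c['s']['time_s'])
im=cv2.resize(c['pixels'][150:240,200:320],None,fx=6,fy=6,interpolation=cv2.INTER_CUBIC)
cv2.imwrite('pics/s4.png',im[:,:,::-1])
```

```text
[ 0.52659456 -0.03989995  0.02012599] [  6.55120019 -31.30516816   7.0092348 ] 10.8
```

View pics/s4.png

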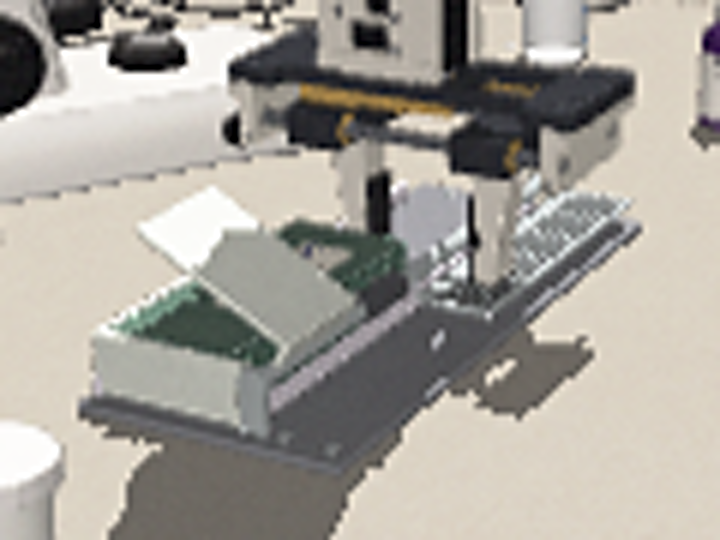

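Emit:
jog_arm(travel=[[0.01,0,0],[0.02,0,0],[0.035,0,0],[0.05,0,0],[0.05,0,-0.01],[0.05,0,-0.025],[0.05,0,-0.05],[0.05,0,-0.1],[0.05,0,-0.2],[0.05,0,-0.3]], dr=[[0,0,0],[0,0,0],[0,0,0],[0,0,0],[0,0,0],[0,0,0],[0,0,0],[0,0,0],[0,0,0],[0,0,0]], claw=[0.63,0.63,0.63,0.63,0.63,0.63,0.63,0.63,0.63,0.63])

```text
time_s: 12.1
tcp_pos: [0.5278, -0.0604, 0.172]
eef_rot: [180.0, -0.0, -90.1]
contact_force: [1.8, -0.4, 0.2]
gripper_width: 0.0551
gripper_force: 0.0
```

Emit:
jog_arm(travel=[[0.05,0,-0.1],[0.1,0,-0.1],[0.1,0,-0.1],[0.1,0,-0.1],[0.1,0,-0.1],[0.1,0,-0.1],[0.1,0,-0.1],[0.1,0,-0.1],[0.1,0,-0.1],[0.1,0,-0.1]], dr=[[0,0,0],[0,0,0],[0,0,0],[0,0,0],[0,0,0],[0,0,0],[0,0,0],[0,0,0],[0,0,0],[0,0,0]], claw=[0.63,0.63,0.63,0.63,0.63,0.63,0.63,0.63,0.63,0.63])

```text
time_s: 13.35
tcp_pos: [0.5283, -0.1104, 0.22]
eef_rot: [180.0, 0.0, -90.1]
contact_force: [0.1, 0.4, -0.8]
gripper_width: 0.0554
gripper_force: 0.0
```

Run:
```python
from h import *
c=cap('side');w=cap('wrist');print(c['s']['tcp_pos'],c['s']['contact_force'],c['s']['time_s'])
im=cv2.resize(c['pixels'][150:250,190:330],None,fx=3.6,fy=3.6,interpolation=cv2.INTER_CUBIC)
im2=cv2.resize(w['pixels'],(480,360)); im=im[:360,:504]
cv2.imwrite('pics/s5.png',np.vstack([im[:300,:480],im2[:300]])[:,:,::-1])
px=w['pixels'].astype(int); mk=(px[:,:,1]>px[:,:,0]+12)&(px[:,:,1]>px[:,:,2]+3)
v,u=np.nonzero(mk); P=depthpts(w,np.c_[u,v]); P=P[abs(P[:,2]-.038)<.006]
print(len(P),'rear y',np.percentile(P[:,1],[1,3,5]))
```

```text
[ 0.52828062 -0.11036293  0.22003942] [ 0.13313636  0.39967528 -0.84998085] 13.35
1336 rear y [-0.14563226 -0.06637958 -0.02975642]
```

View pics/s5.png

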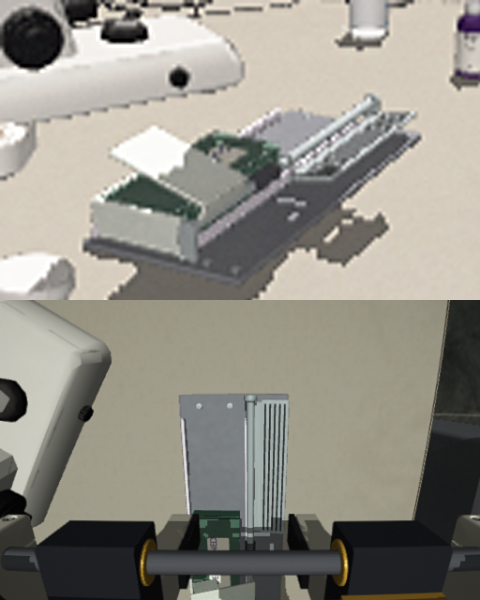

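```bash
python3 -c "
from plant import r
print(r.close_job())"
```

```text
the job is handed in; nothing more can be done
None
```

The green slide box is parked home against the back stop with the flap resting on it, the arm is clear, and the job was handed in at about 13.5 s; no verdict came back.

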